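Set the bread slicing guide to its stop and lock it

TASK

Set up the bread slicing guide: slide its fence along the rail and press it firmly against the setting screw that sticks out of the dark stop block, holding the pressure for a moment, without shifting the stop, which holds only by friction. Then swing the fence's clamp lever fully down shut, leaving the fence touching the screw, and leave the other things on the table and on the guide where they are.

Things in the scene. Friction and masses are not known exactly. Their poses are not given: they have to be found in the camera images.
- board: Bread slicing guide: beech board 240 (x) x 400 (y) x 22 mm, fixed to the table. Origin: centre of its underside, z up. A steel rail, 20 wide and 10 high, runs along its y axis at board x = -70 mm (the robot's side), y -200 to 130 mm. Four thin steel knife posts stand at board y = 170, x = -85 and 90 mm, up to 123 mm above the table.
- fence: Fence sliding along the rail to board +y, drag about 3 N; axes as the board's. Origin on the rail's centre line, level with the board's top (22 mm above the table). Aluminium saddle x -30..30, y -25..25, z 0..30 mm; its +y face meets the screw. A thin beech fence plate at x 40..170, y 13..25 mm, 68 mm high; a clamp lever on the saddle's -x side.
- fence_grip (a point): Middle of the upright beech grip on the fence's saddle (fence x = 8, y = 0, z = 55 mm). The grip is 36 (x) x 16 (y) mm and stands from z = 30 to 72 mm: pinch it across its 16 mm, along the board's y.
- stop: Dark steel stop block on the rail, on the fence's +y side, held by friction only: slips at about 20 N. 44 (x) x 24 (y) x 26 mm. Origin on the rail's centre line, level with the board's top; axes as the board's. A steel screw, 8 mm thick, at z = 18 mm sticks 5 to 25 mm out of its -y face (y = -12): how far differs each time and is not measured. The fence meets the screw's end.
- lever (a joint): Angle (rad) of the fence's clamp lever: 0 = shut, lying level and pointing to the fence's -x; it grows as the lever is raised (1.3 at most, nearly upright). It stays where it is left; moving it takes about 2 to 3 N at its tip.
- lever_hinge (a point): Axis of the clamp lever: parallel to the fence's y, at fence x = -38, y = 0, z = 22 mm.
- lever_tip (a point): Round end of the clamp lever, a steel bar 16 mm wide (y) and 8 mm thick; 62 mm from the hinge axis, round end 16 mm in diameter.
- stamp: Wooden bread stamp, 52 mm wide, 70 mm tall, standing on the board between stop and knife posts; not to be disturbed. Origin: centre of its foot.
- jar_a: Storage jar, 72 mm wide, 110 mm tall, beside the board; not to be disturbed. Origin: centre of its foot.
- jar_b: Slimmer storage jar, 60 mm wide, 130 mm tall, beside the board; not to be disturbed. Origin: centre of its foot.
- tin: Tin, 68 mm wide, 100 mm tall, beside the board; not to be disturbed. Origin: centre of its foot.
- basket: Wooden proofing bowl, 210 mm wide, 75 mm tall; not to be disturbed. Origin: centre of its foot.
- mug: White mug, 80 mm wide, 95 mm tall; not to be disturbed. Origin: centre of its foot.
- salt: Small white salt cellar, 36 mm wide, 45 mm tall, standing on the board behind the fence plate (its -y side); not to be disturbed. Origin: centre of its foot.

How it is judged (in metres and radians):
On the way, in this order (a step that is already met when the one before it is completed fails the run):
1. the fence is pressed against the stop's screw (with at least 3 N) while the clamp lever is still open (contact force between fence and stop above 3 N and value of joint lever above 0.5 rad), for 0.2 s.
2. the clamp lever is swung down shut (within 0.08 rad) (value of joint lever below 0.08 rad), for 0.1 s.
At the end, for the whole second after the job is handed in: The fence stands still against the end of the stop's screw (gap under 2 mm), the stop is within 2 mm of where it was set, the clamp lever is shut (within 0.08 rad), and stamp, salt cellar, jars, tin, bowl and mug are within 20 mm of where they were (y of screw_c0 in the frame of fence below 0.0525 m and distance of stop from where it was at the start of the episode below 0.002 m and value of joint lever below 0.08 rad and linear speed of fence below 0.01 m/s and distance of each of stamp, salt, jar_a, jar_b, tin, basket, mug from where it was at the start of the episode below 0.02 m); the robot touches nothing.
It fails at once if the stop is pushed more than 2 mm from its setting (distance of stop from where it was at the start of the episode above 0.002 m).
It fails at once if a bystander is pushed over or more than 20 mm away (distance of any of stamp, salt, jar_a, jar_b, tin, basket, mug from where it was at the start of the episode above 0.02 m).
It also fails if it takes over 51 s, if anything falls off the work surface, if the arm or the gripper's body presses on something with over 40 N, if the wrist force passes 120 N, or if a joint passes its speed limit or range.

ROBOT

A 6-joint arm with a two-finger parallel gripper is mounted at the origin on the work surface. World frame = base frame: x ahead of the robot, y to its left, z up, the work surface at z = 0. Lengths are in mm, angles in rad, forces in N, time in s.
With the tool pointing down it reaches from about 400 to 825 mm from the base axis. Payload 7 kg.
Tool frame: the origin (TCP) lies at the very end of the fingers, on their centre line; the grasp point (between the pads) lies 19 mm behind it; z points along the fingers, y is the line along which they close (so a half turn about z gives the same grasp; the last joint's range is limited). The gripper opens to 88 mm and grips with 3 to 60 N. Pads are 19 mm wide; open, the fingers measure 130 mm over their backs; the gripper's body (78 mm by 193 mm) begins 47 mm behind the grasp point.
Start: joints at [0.288, 0.359, 0.012, 0, -1.224, -0.288], TCP at [674.978, -0.019, 226.561] pointing down, gripper open.
Joint ranges: [-3.07, 3.07], [-1.43, 2.12], [-1.02, 1.25], [-3.03, 1.67], [-3.05, -0], [-3.03, 3.03]. Speed limits (rad/s): [2.39, 2.39, 3.01, 3.14, 3.14, 3.14].

INTERFACE

Orientations are given as a unit quaternion [x, y, z, w].
In Python, from plant import bot gives the robot as it stands. Calls block until the motion is done:
- bot.move_ptp(position, orientation): joint-space move of the TCP to a pose.
- bot.line_to(position, velocity=150, ori=None): straight line of the TCP; ori=None keeps the orientation; velocity is the mean speed in mm/s.
- bot.move_joints(angles): joint-space move.
- bot.move_gripper(opening, force=None): finger opening in mm; force is the grip in N (None keeps the last); returns when the fingers have stopped.
- bot.pause(seconds).
- bot.solve_ik(position, orientation): joint angles nearest the present ones, or None.
- bot.read_state(): the state.
- bot.camera(name): name is "scene" or "side" or "wrist"; returns the picture (400x640x3 uint8, red, green, blue); there is no depth.
- bot.get_calibration(name): a dict with "fx", "fy", "cx", "cy" (pixels), "view" (4x4, takes a point from world to camera coordinates); the wrist camera has in their place "T_tool_cam" (4x4, takes a point from camera to tool coordinates, whose origin is the TCP and whose axes are the flange's). Camera axes: x right, y up, looking along -z (the intrinsics and any distortion apply to the point x, -y, -z); pixel columns grow to the right and rows downward; lengths in mm; the calibration is good to about 2 mm. A picture is of the moment at which its call begins: read the wrist's pose just before it. get_calibration takes no time and is no camera call.
A pose or a line that the arm cannot do raises bot.Unreachable and nothing moves.
- bot.close_job(): hands the job in; it is judged then, once.
The state is a dict: "t": time; "joint_pos": joint angles; "qvel": joint speeds; "tau": joint torques, N m; "tcp_pos": TCP position; "eef_rot": TCP orientation; "contact_force": force on the tool from outside, world axes, zero at the start; "moment": the same for the moment, N m; "width": finger opening in mm; "finger_force": force on a finger pad.
Only numpy, scipy, OpenCV 4.12 (cv2) and the standard library are available. Lean on these libraries where they do the work, as an engineer would, in place of code of your own. Each camera call takes 0.05 s, during which the arm holds its last target. There are 200 camera calls.

## Working session

There is one attempt and no reset: what is moved stays moved. The work goes in short steps, each a Python script; the robot and the scene stay as the last script left them, time stands still between calls to the robot, and variables do not carry over. Pictures are saved under pics/ and viewed, at most 10 in all, crops included, and the job is handed in when it is done.

```bash
ls; mkdir -p pics
python3 - <<'E'
from plant import bot
import cv2,numpy as np
for n in("scene","side"):
    im=bot.camera(n); cv2.imwrite(f"pics/{n}0.png",im[:,:,::-1]); c=bot.get_calibration(n)
    print(n,{k:(np.round(v,4).tolist()) for k,v in c.items()})
print(bot.get_calibration("wrist")); s=bot.read_state(); print(s)
E
```

```text
pics
scene {'fx': 482.683, 'fy': 482.683, 'cx': 318.59, 'cy': 190.7112, 'view': [[0.2455, 0.9693, -0.0111, -146.5011], [-0.7697, 0.2019, 0.6056, 370.1389], [0.5893, -0.1401, 0.7957, -1616.3696], [0.0, 0.0, 0.0, 1.0]]}
side {'fx': 505.1878, 'fy': 505.1878, 'cx': 323.427, 'cy': 202.0033, 'view': [[0.9997, -0.0212, 0.0154, -574.3511], [0.0064, 0.7687, 0.6395, -63.9547], [-0.0253, -0.6392, 0.7686, -1663.2892], [0.0, 0.0, 0.0, 1.0]]}
{'fx': 333.16897780596474, 'fy': 333.16897780596474, 'cx': 310.97192608606355, 'cy': 201.9085791853545, 'T_tool_cam': array([[ 1.08587133e-03,  9.63321778e-01,  2.68346738e-01,
         7.18723038e+01],
       [ 9.99999371e-01, -1.12117733e-03, -2.16738692e-05,
         4.54368234e-01],
       [ 2.79985369e-04,  2.68346593e-01, -9.63322390e-01,
        -1.57094083e+02],
       [ 0.00000000e+00,  0.00000000e+00,  0.00000000e+00,
         1.00000000e+00]])}
{'t': 0.1, 'joint_pos': array([ 2.88074613e-01,  3.59297857e-01,  1.11323115e-02, -2.72403823e-04,
       -1.22406558e+00, -2.88089138e-01]), 'qvel': array([-0.001408  , -0.00036005,  0.00110903,  0.00085436, -0.00085114,
       -0.00073725]), 'tau': array([-1.42273191e-03, -5.84165347e+01,  2.93752134e+01,  7.01551259e+00,
        1.01412315e-02, -6.66964229e-05]), 'tcp_pos': array([ 6.74569668e+02, -5.56689925e-02,  2.25726219e+02]), 'eef_rot': array([-7.07068664e-01,  7.07144521e-01,  4.54799959e-04, -5.69404687e-04]), 'contact_force': array([-0.21440171,  0.50261138, -0.12354503]), 'moment': array([0.02186725, 0.03657226, 0.03503314]), 'finger_force': 0.0, 'width': 87.45243849690445}
```

View pics/scene0.png

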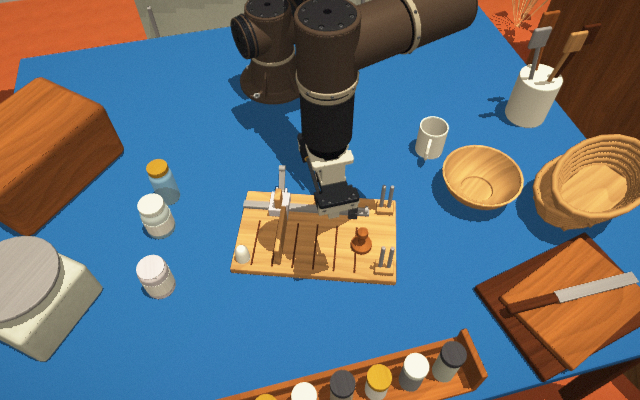

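View pics/side0.png

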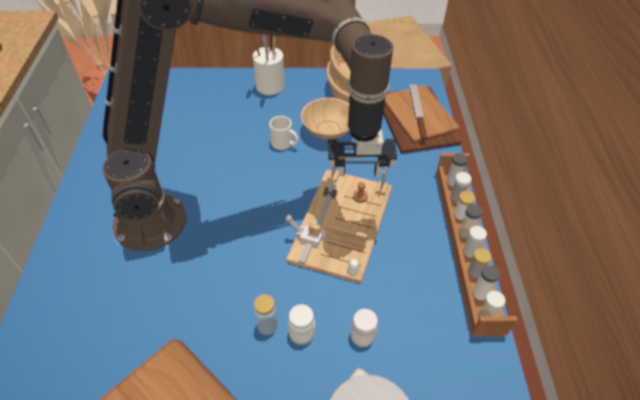

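Scene: board corners near (249,192), (396,200), (396,283), (232,272), fence saddle at about (280,203), stop at about (358,212). Side: board corners (328,172), (391,181), (361,278), (290,262), saddle at about (312,236), stop at about (331,190).

```bash
cat > h.py <<'E'
import numpy as np, cv2
from plant import bot
from scipy.spatial.transform import Rotation as R
def cam(n,s=None):
    c=bot.get_calibration(n)
    if n!="wrist": V=np.linalg.inv(c["view"])
    else:
        T=np.eye(4);T[:3,:3]=R.from_quat(s["eef_rot"]).as_matrix();T[:3,3]=s["tcp_pos"];V=T@c["T_tool_cam"]
    return c,V
def ray(n,uv,s=None):
    c,V=cam(n,s);d=V[:3,:3]@np.array([(uv[0]-c["cx"])/c["fx"],-(uv[1]-c["cy"])/c["fy"],-1]);return V[:3,3],d/np.linalg.norm(d)
def onz(n,uv,z,s=None):
    o,d=ray(n,uv,s);return o+d*(z-o[2])/d[2]
def tri(*rs):
    A=sum(np.eye(3)-np.outer(d,d) for o,d in rs);b=sum((np.eye(3)-np.outer(d,d))@o for o,d in rs);return np.linalg.solve(A,b)
def proj(n,p,s=None):
    c,V=cam(n,s);q=np.linalg.inv(V)@np.append(p,1);return np.array([c["cx"]-c["fx"]*q[0]/q[2],c["cy"]+c["fy"]*q[1]/q[2]])
def ori(yaw): # tool down, tool y along (-sin... ) : x tool at yaw
    c,s=np.cos(yaw),np.sin(yaw);return R.from_matrix(np.array([[c,s,0],[s,-c,0],[0,0,-1]])).as_quat()
E
python3 - <<'E'
from h import *
np.set_printoptions(precision=1,suppress=True)
for n,ps in(("side",[(328,172),(391,181),(361,278),(290,262)]),("scene",[(249,192),(396,200),(396,283),(232,272)])):
    for p in ps: print(n,p,onz(n,p,22))
for a,b in(((281,203),(313,236)),((358,212),(331,190))): print(onz("scene",a,45),onz("side",b,45))
for n in("side","scene"):
    im=cv2.imread(f"pics/{n}0.png");h=cv2.cvtColor(im,cv2.COLOR_BGR2HSV)
    x0,y0,w,hh=(270,160,140,130) if n=="side" else (225,155,185,140)
    cv2.imwrite(f"pics/{n}c.png",cv2.resize(im[y0:y0+hh,x0:x0+w],None,fx=4,fy=4,interpolation=cv2.INTER_CUBIC))
E
```

```text
side (328, 172) [594.6 198.1  22. ]
side (391, 181) [813.6 153.5  22. ]
side (361, 278) [ 681.7 -236.8   22. ]
side (290, 262) [ 468.2 -177.7   22. ]
scene (249, 192) [ 460.9 -159.4   22. ]
scene (396, 200) [586.7 215.1  22. ]
scene (396, 283) [815.5 132.9  22. ]
scene (232, 272) [ 689.5 -237.8   22. ]
[535.5 -84.7  45. ] [539.2 -97.1  45. ]
[613.2 100.2  45. ] [601.4  93.4  45. ]
```

View pics/scenec.png

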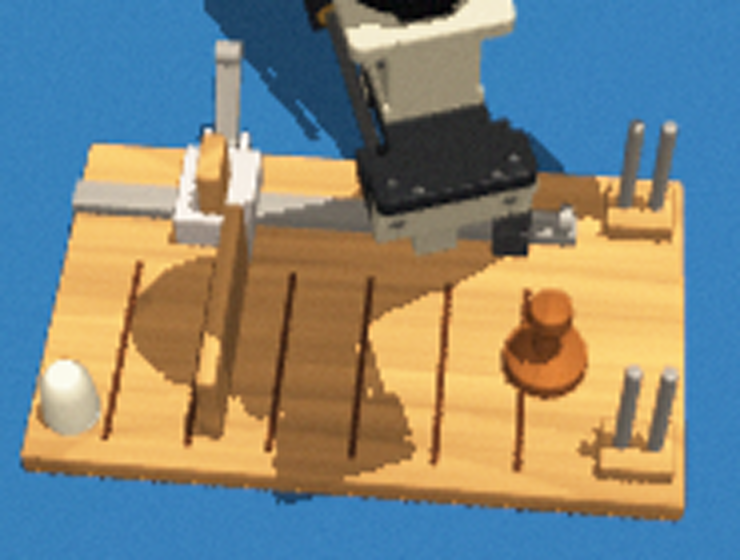

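View pics/sidec.png

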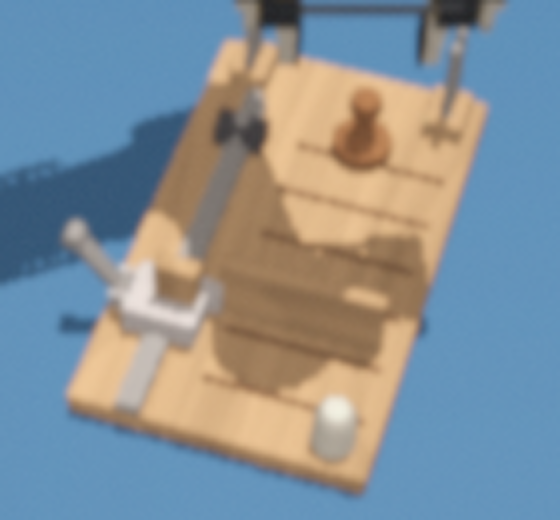

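Crops: board corners, raised lever (tip at crop (228,45) in scene, (75,232) in side), saddle with grip, the stop's right end (510,235) partly hidden by the gripper; salt, stamp and posts clear. Now I hover above the fence for a wrist view.

Run:
```python
from h import *
np.set_printoptions(precision=1,suppress=True)
S=lambda u,v:(225+u/4,155+v/4); D=lambda u,v:(270+u/4,160+v/4)
C=[onz("scene",S(*p),22) for p in((93,143),(683,183),(685,508),(25,460))]; c=np.mean(C,0)
y=(C[1]-C[0]+C[2]-C[3])[:2]; yaw=np.arctan2(y[1],y[0])-np.pi/2
print("board",c,yaw)
tip=tri(ray("scene",S(228,48)),ray("side",D(75,230)))
grip=tri(ray("scene",S(212,140)),ray("side",D(180,265)))
print("tip",tip,"grip?",grip)
X=np.array([np.cos(yaw),np.sin(yaw)]);Y=np.array([-X[1],X[0]])
B=lambda p:((p[:2]-c[:2])@X,(p[:2]-c[:2])@Y)
print("tip in board",B(tip))
for p in((265,320),(302,330),(364,332)): q=onz("side",p,40);print("jar",q,B(q))
f=np.array([538,-91])
yf=(f-c[:2])@Y; t=c[:2]+X*(-70+8)+Y*yf; print("yf",yf,t)
bot.move_ptp([*t,190],ori(yaw))
s=bot.read_state();im=bot.camera("wrist");cv2.imwrite("pics/w1.png",im[:,:,::-1])
print(s["t"],s["tcp_pos"],s["joint_pos"])
np.savez("w1.npz",yaw=yaw,c=c,p=s["tcp_pos"],q=s["eef_rot"])
im=bot.camera("scene");cv2.imwrite("pics/s1.png",im[:,:,::-1])
```

```text
board [635.5 -12.9  22. ] -0.33740301008917495
tip [463.9 -64.1  99.5] grip? [541.1 -93.  100. ]
tip in board (np.float64(-144.94644331567403), np.float64(-105.0961770226119))
jar [ 403.9 -379.    40. ] (np.float64(-97.33242817151219), np.float64(-422.1379620567776))
jar [ 506.6 -410.2   40. ] (np.float64(9.89308499312861), np.float64(-417.59177982410614))
jar [ 676.1 -418.4   40. ] (np.float64(172.61414476262607), np.float64(-369.21945195037404))
yf -105.98296223713274 [541.9 -92.4]
1.3083 [542.3 -92.3 190.2] [ 0.2  0.2 -0.3  0.  -1.1  1. ]
```

View pics/w1.png

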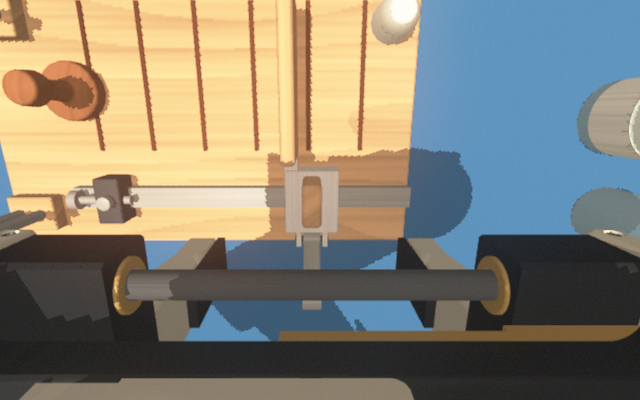

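Wrist view: grip top centred at about (312,203), saddle x 286–338, lever from (312,235) to its end (312,307), stop at x 97–133, y 175–222 with the screw to about (140,197). The rail runs level, so yaw is right.

Run:
```python
from h import *
np.set_printoptions(precision=1,suppress=True)
d=np.load("w1.npz");s=dict(tcp_pos=d["p"],eef_rot=d["q"]);yaw=float(d["yaw"])
# rail edges from picture -> yaw check
a,b=onz("wrist",(160,197),32,s),onz("wrist",(405,197),32,s);e=a-b;print("yaw rail",np.arctan2(e[1],e[0])-np.pi/2,yaw)
X=np.array([np.cos(yaw),np.sin(yaw)]);Y=np.array([-X[1],X[0]])
g=onz("wrist",(312,203),94,s)[:2];l=lambda p:((p[:2]-g)@X,(p[:2]-g)@Y)
print("grip",g,"rail rel",l(b))
for n,p,z in(("saddle L",(286,200),52),("saddle R",(338,200),52),("stopR",(133,198),48),("stopL",(97,198),48),("screw",(141,197),40),("levend",(312,307),100)): print(n,l(onz("wrist",p,z,s)))
```

```text
yaw rail -0.33761759688742354 -0.33740301008917495
grip [542.4 -93. ] rail rel (np.float64(-11.393034257317304), np.float64(-91.19969264104425))
saddle L (np.float64(-8.967641560955707), np.float64(23.73560295133856))
saddle R (np.float64(-8.978040766695942), np.float64(-24.026469226692637))
stopR (np.float64(-8.09905990175902), np.float64(166.1739291925486))
stopL (np.float64(-8.091848104800313), np.float64(199.61876848575716))
screw (np.float64(-9.238855123674703), np.float64(162.82598344044203))
levend (np.float64(-89.5626583575131), np.float64(-0.042736443730436946))
```

Run:
```python
import cv2
im=cv2.imread("pics/w1.png")[160:320,80:350];cv2.imwrite("pics/w1c.png",cv2.resize(im,None,fx=2.9,fy=2.9,interpolation=cv2.INTER_CUBIC))
```

```text
(no output)
```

View pics/w1c.png

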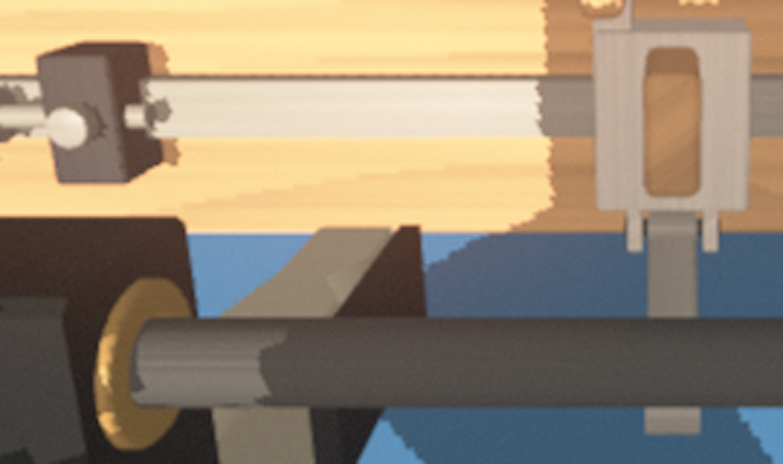

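The screw's end is at crop (148,115), i.e. px 131: about 172 mm +y of the fence centre, so roughly 147 mm of travel. Grasp and slide to 12 mm short.

```bash
cat >> h.py <<'E'
yaw=-0.3375; X=np.array([np.cos(yaw),np.sin(yaw),0]);Y=np.array([-X[1],X[0],0]);Z=np.array([0,0,1.])
G=np.array([542.4,-93.0,0])-1.5*X   # grip at the start
P=lambda x,y,z:G+x*X+y*Y+z*Z
def st(tag=""):
    s=bot.read_state();q=s["tcp_pos"]-G;f=s["contact_force"]
    print(tag,"t%.2f"%s["t"],"pos",np.round([q@X,q@Y,q[2]],2),"F",np.round([f@X,f@Y,f[2]],1),"w%.1f ff%.1f"%(s["width"],s["finger_force"]));return s
E
python3 - <<'E'
from h import *
bot.line_to(P(0,0,60),120); st("down")
bot.move_gripper(0,25); st("grip")
bot.line_to(P(0,20,60),60); st("20")
bot.line_to(P(0,133,60),70); st("133")
s=bot.read_state();im=bot.camera("scene");cv2.imwrite("pics/s2.png",cv2.resize(im[155:295,225:410,::-1],None,fx=4,fy=4,interpolation=cv2.INTER_CUBIC))
E
```

```text
down t2.64 pos [ 0.54  0.27 60.68] F [0.1 0.2 0.4] w87.4 ff0.0
grip t3.76 pos [-2.000e-02  4.000e-02  5.997e+01] F [-1.  -0.1 -0.1] w15.8 ff25.0
20 t4.24 pos [1.000e-02 2.075e+01 5.999e+01] F [-1.1  3.6 -0.8] w15.8 ff25.0
133 t6.01 pos [3.0000e-02 1.3312e+02 5.9990e+01] F [ 1.7  0.5 -1.5] w15.8 ff25.0
```

View pics/s2.png

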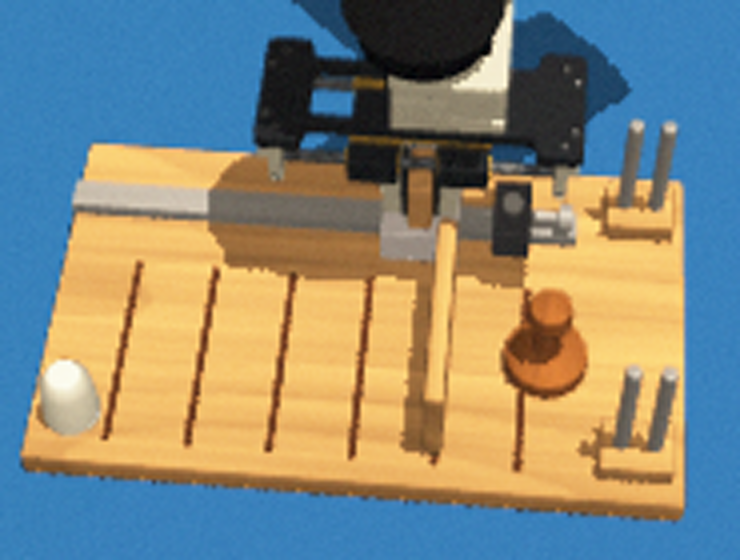

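The fence slid along with the grip, stop in place (crop x 490–530), about 20 mm between saddle and stop. Now step in by feel.

Run:
```python
from h import *
y=133
while y<156:
    y+=0.5; bot.line_to(P(0,y,60),8); bot.pause(0.05)
    s=bot.read_state();f=s["contact_force"]@Y
    if abs(f)>5: st(y)
    if abs(f)>9.5: break
st("stop"); bot.pause(0.3); st("held")
```

```text
148.5 t15.36 pos [-1.0000e-02  1.4799e+02  6.0000e+01] F [ 5.3 -5.2 -2.5] w15.9 ff25.0
149.0 t15.66 pos [  0.   148.06  59.99] F [ 5.8 -6.9 -2.4] w15.8 ff25.0
149.5 t15.96 pos [-4.0000e-02  1.4813e+02  5.9980e+01] F [ 7.4 -8.9 -1.1] w15.9 ff25.0
150.0 t16.26 pos [-3.0000e-02  1.4817e+02  5.9990e+01] F [ 6.4 -9.7 -2.5] w15.8 ff25.0
stop t16.26 pos [-3.0000e-02  1.4817e+02  5.9990e+01] F [ 6.4 -9.7 -2.5] w15.8 ff25.0
held t16.56 pos [-4.0000e-02  1.4818e+02  5.9980e+01] F [  6.3 -11.2  -1.2] w15.9 ff25.0
```

Contact at y = 148.1 and held near 10 N for over 0.5 s with no slip. Relax, release with a small opening, lift, then sweep the lever (about 1.0 rad) along its arc.

Run:
```python
from h import *
bot.line_to(P(0,148.7,60),10); st("relax")
bot.move_gripper(28); st("open")
bot.line_to(P(0,148.2,135),120)
bot.move_gripper(0,25); st("up")
def arc(th,r=48,o=4):
    return P(-38-8-r*np.cos(th)+o*np.sin(th)+9.5, 148.2, 44+r*np.sin(th)+o*np.cos(th))
a=arc(1.25); bot.line_to([a[0],a[1],135],120); bot.line_to(a,80); st("start")
for th in [1.1,.95,.8,.65,.5,.35,.2,.1,.04,0,-.03]:
    bot.line_to(arc(th),40); s=st("%.2f"%th)
    if s["contact_force"][2]>20: break
bot.pause(0.2); st("end")
im=bot.camera("scene");cv2.imwrite("pics/s3.png",cv2.resize(im[155:295,225:410,::-1],None,fx=4,fy=4,interpolation=cv2.INTER_CUBIC))
```

```text
relax t16.84 pos [  0.   148.03  60.  ] F [ 4.3 -6.3 -2.4] w15.9 ff25.0
open t17.33 pos [-1.1000e-01  1.4892e+02  6.0050e+01] F [ 0.6 -0.1 -0.5] w27.9 ff0.0
up t18.79 pos [1.0000e-02 1.4821e+02 1.3500e+02] F [-0.5  1.6 -0.1] w0.1 ff0.0
start t20.04 pos [-47.52 148.3   90.89] F [-0.3  0.4  0.6] w0.5 ff0.0
1.10 t20.38 pos [-54.94 148.3   88.93] F [ 0.3  0.9 -0.1] w0.3 ff0.0
0.95 t20.71 pos [-61.46 148.13  85.3 ] F [ 0.3 -0.2 -0.1] w0.8 ff0.0
0.80 t21.04 pos [-67.2  148.26  81.17] F [0.4 0.3 0.7] w0.6 ff0.2
0.65 t21.38 pos [-72.73 148.    75.94] F [ 0.1 -0.3 -0.5] w0.1 ff0.1
0.50 t21.71 pos [-77.18 147.92  70.11] F [-0.1  0.8  0.5] w0.2 ff0.0
0.35 t22.04 pos [-80.59 147.97  63.84] F [-0.1 -1.  -0.2] w0.5 ff0.0
0.20 t22.38 pos [-83.1  148.01  57.06] F [-0.5  0.4 -0.2] w0.5 ff0.0
0.10 t22.64 pos [-84.07 148.06  52.45] F [-0.8 -0.1  0.5] w0.4 ff0.0
0.04 t22.89 pos [-84.45 148.06  49.7 ] F [-0.  -0.3  0.2] w0.4 ff0.0
0.00 t23.14 pos [-84.47 148.2   48.21] F [-0.9 -0.6  4.7] w0.4 ff2.2
-0.03 t23.39 pos [-84.43 148.24  47.88] F [-5.5 -2.5 17.3] w0.0 ff8.8
end t23.59 pos [-84.42 148.23  47.88] F [-4.7 -1.7 17.2] w0.6 ff8.7
```

View pics/s3.png

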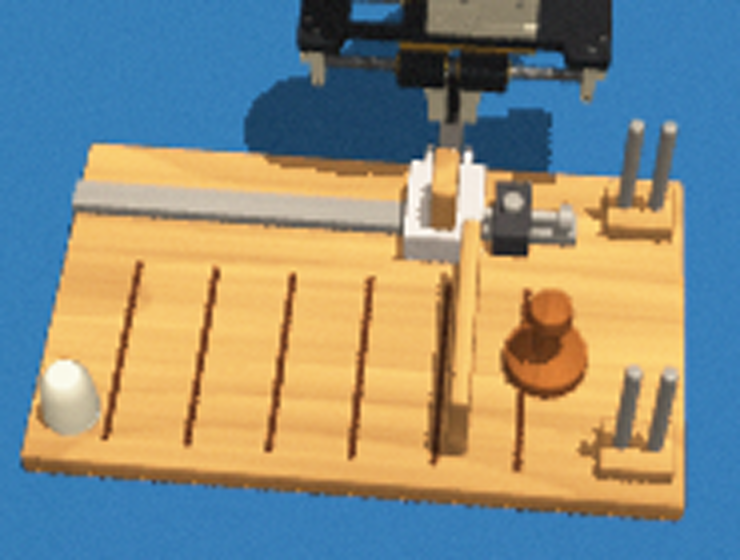

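The saddle touches the screw at crop (485,220), stop unmoved; the finger stands stiffly at the shut lever's height (z 48). The drag was barely felt, so I lift and look.

Run:
```python
from h import *
bot.line_to(P(-84.5,148.2,190),120); bot.line_to(P(-30,60,200),200); st("away")
a=bot.camera("scene")[160:230,300:400,::-1];b=bot.camera("side")[160:290,270:410,::-1]
s=bot.read_state();w=bot.camera("wrist")[:,:,::-1]
r=lambda i,h:cv2.resize(i,(int(i.shape[1]*h/i.shape[0]),h),interpolation=cv2.INTER_CUBIC)
t=np.hstack([r(a,270),r(b,270)]);w=r(w,320)
o=np.zeros((590,max(t.shape[1],w.shape[1]),3),np.uint8);o[:270,:t.shape[1]]=t;o[270:,:w.shape[1]]=w;cv2.imwrite("pics/v.png",o)
```

```text
away t25.65 pos [-30.24  59.8  199.49] F [-0.1 -0.1  0.3] w0.4 ff0.0
```

View pics/v.png

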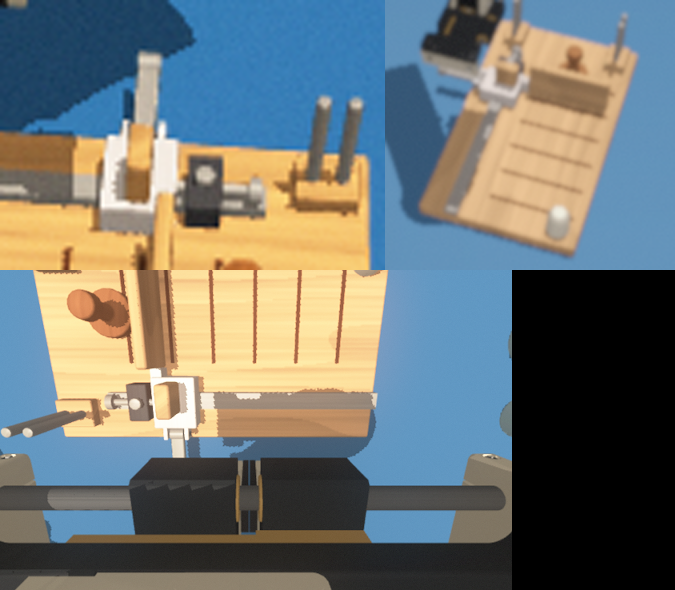

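The scene crop shows the lever's end at (150,57), i.e. pixel (338.9,174.8). I intersect that ray with the lever's plane to get its angle.

Run:
```python
from h import *
for uv,y in(((282,167),0),((338.9,174.8),148.2)):
    o,d=ray("scene",uv); t=((P(0,y,0)-o)@Y)/(d@Y); p=o+t*d; q=p-P(0,y,0)
    xf,z=q@X+8,p[2]; print(xf,z,"angle",np.arctan2(z-44,-38-xf),np.hypot(z-44,-38-xf))
for th in(0,.3,.6,1.0): print(th,proj("scene",P(-46-66*np.cos(th),148.2,44+66*np.sin(th))))
```

```text
-83.77680607470663 89.91171257753592 angle 0.7868695188894975 64.83364347469274
-136.3455038004385 7.741657804126135 angle -0.3532212497523655 104.8165325535774
0 [338.43543805 175.57599337]
0.3 [338.52164385 171.82937848]
0.6 [338.45818994 170.04204692]
1.0 [338.1408782  171.10713313]
```

Run:
```python
from h import *
bot.line_to(P(-20,110,230),200); bot.line_to(P(-20,170,230),200); bot.pause(.2)
s=bot.read_state();w=bot.camera("wrist")[:,:,::-1]
print([proj("wrist",P(*p),s).round() for p in((-8,148.2,52),(-8,173.2,40),(-108,148.2,48))])
bot.line_to(P(30,40,320),250); st()
b=bot.camera("side")[165:225,285:355,::-1]
print([(proj("side",P(-46-66*np.cos(t),148.2,44+66*np.sin(t)))-[285,165])*5 for t in(0,.5,1)], (proj("side",P(-46,148.2,44))-[285,165])*5)
r=lambda i,f:cv2.resize(i,None,fx=f,fy=f,interpolation=cv2.INTER_CUBIC)
w=r(w[110:310,180:400],2);b=r(b,5)
o=np.zeros((400,790,3),np.uint8);o[:400,:440]=w;o[:300,440:]=b;cv2.imwrite("pics/v2.png",o)
```

```text
[array([332., 170.]), array([307., 168.]), array([330., 258.])]
 t27.76 pos [ 29.4   40.21 319.01] F [-0.9  0.1 -0.3] w0.5 ff0.0
[array([ 56.20874926, 137.05145715]), array([ 66.45503863, 108.735528  ]), array([97.73384466, 92.74050101])] [149.32036169 161.30701538]
```

View pics/v2.png

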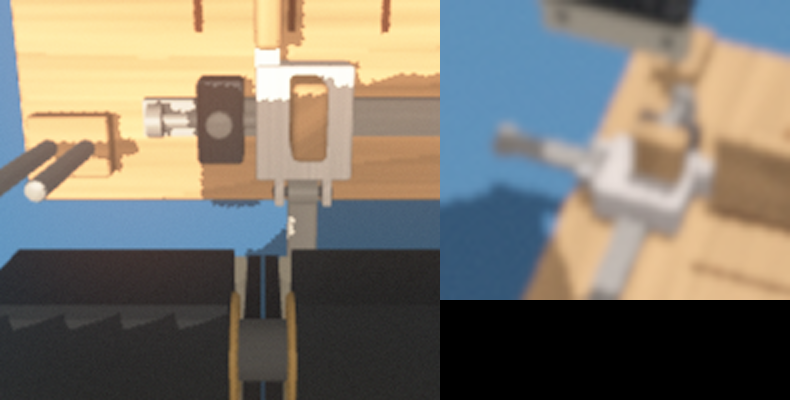

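The side view puts the lever's end at (60,138), against a predicted (56,137) when shut, and the screw bridges stop and saddle (x 244–257) with no visible gap. I'm handing in.

```bash
python3 -c "
from plant import bot
print(bot.close_job())"
```

```text
the job is handed in; nothing more can be done
None
```

The job is handed in, with no verdict returned: the fence was pressed on the screw at about 10 N and showed no visible gap at the last look, the stop looked unmoved, the lever is shut, and the arm touched nothing else as far as I could see.

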